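Clip a dish into its microscope stage plate

TASK

Get the covered Petri dish ready for the microscope: with a fingertip, gently slide it along the dark stage plate until it is fully home against the back of the half-round nest. Then push the tails of the two swing clips outward until each clip is against its stop and its nose lies across the dish's lid. Everything is only pushed: do not pinch, lift or tip the dish, keep both clips open until the dish is home, and leave the other things lying where they are.

Things in the scene. Friction and masses are not known exactly. Their poses are not given: they have to be found in the camera images.
- dish_holder: dark metal stage plate, heavy, does not move; top 14 mm over the worktop. Origin on the worktop under the nest's centre; x from the plate's open front to the closed back of the nest, y left looking along x. Reaches x -95..+60, y -100..+100 mm. Nest: half-round aluminium wall 6 mm high, inner radius 30.5 mm, on the +x side of the origin, open to -x, mouth slightly flared
- dish: covered whitish-clear Petri dish, 58 mm across, 14 mm high with its lid on (lid and dish are one), about 30 g, loose; origin at the centre of its underside. Starts flat on the plate in front of the nest's mouth, 48 to 62 mm from the nest's centre and up to 8 mm to a side
- seat (a point): where the dish's origin is when the dish touches the back of the nest, on the plate's top (1.5 mm to +x of the nest's centre, which a flush black round window marks)
- clip_left (a joint): steel swing clip on the plate's +y side, rad. 0 = open: nose to the plate's +x, tail to -x; grows clockwise seen from above to 1.571 = closed, at its stop: nose to -y over the dish, tail to +y. Friction holds it where left; about 1.5 N at the fin turns it. Strip 12 mm wide, 31 to 34 mm over the worktop (pad under the nose: 30); nose reaches 32 mm, tail 54 mm from the pivot
- clip_right (a joint): the swing clip on the plate's -y side, mirror image of the other: 0 = open, nose to +x, tail to -x; it grows anticlockwise seen from above to 1.571 = closed against its stop: nose to +y over the dish, tail to -y
- clip_left_pivot (a point): on the left clip's turning axis, at the top of its pillar, 31 mm over the worktop, 50 mm to +y of the nest's centre; a knurled nut above it reaches 44 mm
- clip_right_pivot (a point): the same for the right clip, 50 mm to -y of the nest's centre
- clip_left_fin (a point): middle of the upright fin to push on, on the left clip's tail: 41 mm from the pivot along the tail and 4.5 mm from the tail's middle line towards the nest (clip open), flush with that edge of the strip. Fin 26 mm long along the tail, 3 mm thick, 31 to 57 mm over the worktop. Push its face on the nest side to close the clip. Its frame turns with the clip: x along the tail towards the nose
- clip_right_fin (a point): the same for the right clip: its face towards the nest (clip open) is pushed, towards -y
- spare_dish: another Petri dish, 58 mm across, on the worktop behind the plate; not used, origin under its centre
- vial: small vial with a screw cap, 15 mm across, 41 mm high, standing behind the plate at the left; not used, origin under its centre
- forceps: steel forceps, 120 mm long, lying on the worktop to the right of the plate; not used, origin under its middle
Mind the look-alikes: they are no part of the job. What is shaped like the dish but green, pink or yellow is not meant.

How it is judged:
By the outcome, as a careful person would: the job done as asked, in the order asked, and still so for the second after the job is handed in, with the robot touching nothing.
It also fails if it takes over 61 s, if anything falls off the work surface, if the arm or the gripper's body presses on something with over 40 N, if the wrist force passes 120 N, or if a joint passes its speed limit or range.

ROBOT

A 7-joint arm with a two-finger parallel gripper is mounted at the origin on a cart in front of the work surface, level with it; the furniture and walls round the work are solid. World frame = base frame: x ahead of the robot, y to its left, z up, the work surface at z = 0. Lengths are in m, angles in rad, forces in N, time in s.
With the tool pointing down it reaches from about 0.4 to 0.85 m from the base axis. Payload 10.4 kg.
Tool frame: the origin (TCP) lies at the very end of the fingers, on their centre line; the grasp point (between the pads) lies robot.hold_point_z behind it (robot.hold_point_z is the distance from the TCP to the grasp point, in m); z points along the fingers, y is the line along which they close (so a half turn about z gives the same grasp; the last joint's range is limited). The gripper opens to 85 mm and grips with 20 to 120 N. Pads are 22 mm wide; open, the fingers measure 114 mm over their backs; the gripper's body (76 mm by 85 mm) begins 54 mm behind the grasp point. The pads swing forward as they close: fully open they stand 13 mm farther back than shut.
Start: joints at [-1.226, 0.332, -0.065, 1.46, 0.022, 1.35, -0.088], TCP at [0.225, 0.583, 0.231] pointing down, gripper open.
Joint ranges: [-2.6, 2.6], [-0.5, 2.12], [-1.47, 1.34], [0.16, 2.42], [-1.27, 4.41], [0.06, 2.06], [-2.6, 2.6]. Speed limits (rad/s): [2.22, 2.22, 2.79, 2.79, 3.14, 3.14, 3.14].

INTERFACE

Orientations are given as a unit quaternion [w, x, y, z].
In Python, from rig import robot gives the robot as it stands.
- The arm moves only by the tool drive_tool, never from a script. Its argument "moves" is a list of rows, each a list of 5 numbers: the shift along the tool's x, y, z in mm, then the turn about the tool's z in degrees, then the opening in per cent of the stroke, from 0 (shut) to 100 (fully open). In form: [[dx, dy, dz, twist, claw], ...]. A call has 1 to 12 rows; each row shifts and turns the commanded pose from where the row before left it, along the tool's axes as they then stand; what a row does not reach is not made up. A row lasts 1/10 s, in which the tool goes at most 50 mm and 8.59 degrees, less where a joint would pass 70% of its speed; a pose out of reach is approached as far as the arm can. A call with a gripper value outside its range is refused whole. The fingers move at their own pace and stop on an object; the grip force is fixed at half the most. Time passes only in rows, so rows that do not move let the fingers close. It gives the time, the measured TCP pose, the force, the opening and the grip force at its end, in the units of the state.
- robot.get_state(): the state, without advancing time (a new reading comes with each control period).
- robot.snapshot(name): name is "scene" or "top" or "wrist"; returns a dict with "image" (400x640x3 uint8, red, green, blue), "vertical_fov" (degrees; the focal length in pixels is half the picture's height over the tangent of half this angle, whatever the lens; pixels are square), "cx", "cy" (the principal point, pixels), "dist_coeffs" ([k1, k2, p1, p2, k3] as OpenCV has them; the pictures are not rectified), "camera_from_world" (4x4, takes a point from world to camera coordinates). Camera axes: x right, y down, z forward; pixel columns grow to the right and rows downward; lengths in m; the calibration is good to about 2 mm. A picture is of the moment at which its call begins. There is no depth.
- robot.close_job(): hands the job in; it is judged then, once.
The state is a dict: "t": time; "joint_positions": joint angles; "dq": joint speeds; "effort": joint torques, N m; "tool_pos": TCP position; "ee_rot": TCP orientation; "wrist_force": force on the tool from outside, world axes, zero at the start; "ft_torque": the same for the moment, N m; "width": finger opening in m; "gripper_force": force on a finger pad.
Only numpy, scipy, OpenCV 4.12 (cv2) and the standard library are available. Lean on these libraries where they do the work, as an engineer would, in place of code of your own. Each camera call takes 0.05 s, during which the arm holds its last target. There are 200 camera calls.

## Working session

There is one attempt and no reset: what is moved stays moved. The work goes in short steps, Python scripts to look and compute and a tool call to move; the robot and the scene stay as the last step left them, time stands still between calls to the robot, and variables do not carry over. Pictures are saved under pics/ and viewed, at most 10 in all, crops included, and the job is handed in when it is done.

Besides the shell and the picture viewer there is one more tool, called as name(argument=value, ...), one argument or row to a line, values as JSON. drive_tool: Moves the arm, as the interface text tells. Its arguments: {"type":"object","properties":{"moves":{"type":"array","items":{"type":"array","items":{"type":"number"}}}},"required":["moves"]}

```bash
mkdir -p pics; ls
cat > h.py <<'E'
import numpy as np,cv2,json
from rig import robot
def snap(n,f):
    s=robot.snapshot(n); cv2.imwrite('pics/'+f+'.png',s['image'][:,:,::-1])
    np.savez('pics/'+f+'.npz',**{k:np.array(v) for k,v in s.items()}); return s
def K(s):
    f=200/np.tan(np.radians(float(s['vertical_fov']))/2)
    return np.array([[f,0,float(s['cx'])],[0,f,float(s['cy'])],[0,0,1]])
def load(f): return dict(np.load('pics/'+f+'.npz'))
def px2w(s,uv,z):
    T=np.array(s['camera_from_world']);R=T[:3,:3];t=T[:3,3]
    p=cv2.undistortPoints(np.array(uv,float).reshape(-1,1,2),K(s),np.array(s['dist_coeffs'],float)).reshape(-1,2)
    d=np.c_[p,np.ones(len(p))]@R; c=-R.T@t
    return c+d*((np.atleast_1d(z)-c[2])/d[:,2])[:,None]
def w2px(s,P):
    T=np.array(s['camera_from_world'])
    return cv2.projectPoints(np.array(P,float).reshape(-1,1,3),cv2.Rodrigues(T[:3,:3])[0],T[:3,3],K(s),np.array(s['dist_coeffs'],float))[0].reshape(-1,2)
def st():
    s=robot.get_state(); print({k:np.round(s[k],3).tolist() for k in ('t','joint_positions','tool_pos','ee_rot','wrist_force','width')})
E
python3 - <<'E'
from h import *
for n in('top','scene'):
    s=snap(n,n+'0'); print(np.round(s['camera_from_world'],3).tolist(),s['vertical_fov'])
st();print(robot.hold_point_z)
E
```

```text
pics
[[0.016, -1.0, -0.002, -0.078], [-0.99, -0.016, -0.137, 0.54], [0.137, 0.005, -0.991, 0.849], [0.0, 0.0, 0.0, 1.0]] 50.84912774609765
[[-0.672, -0.74, 0.011, 0.334], [-0.464, 0.41, -0.786, 0.331], [0.577, -0.533, -0.619, 0.533], [0.0, 0.0, 0.0, 1.0]] 52.220868682217244
{'t': 0.1, 'joint_positions': [-1.226, 0.333, -0.065, 1.461, 0.022, 1.35, -0.088], 'tool_pos': [0.225, 0.583, 0.231], 'ee_rot': [-0.0, 0.183, 0.983, -0.001], 'wrist_force': [0.221, -0.051, 0.422], 'width': 0.086}
0.0187
```

View pics/top0.png

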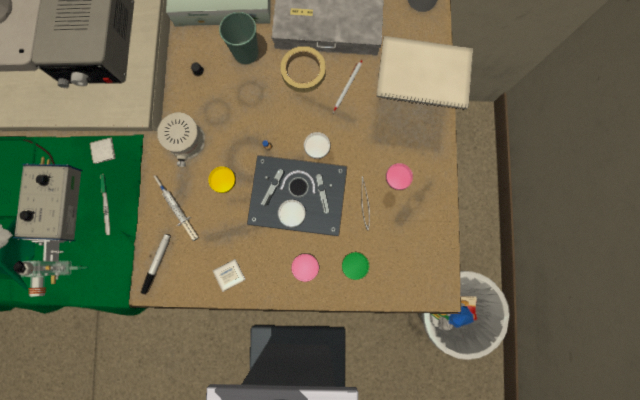

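View pics/scene0.png

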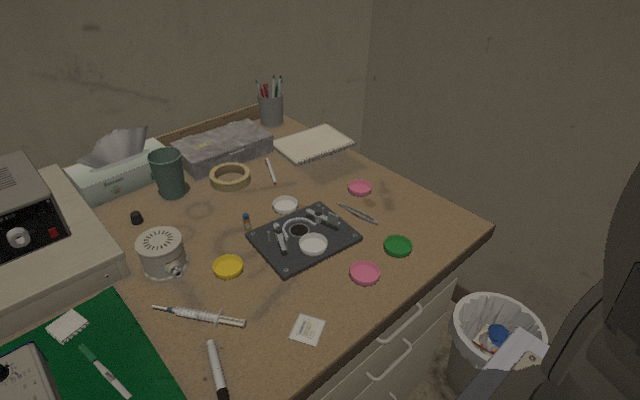

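The top view shows the plate at about (298,195), the window at (298,187), the dish at (292,213) and the clips at (271,187) and (322,193). I'll enlarge it for measuring.

Run:
```python
from h import *
im=cv2.imread('pics/top0.png')[145:245,235:360]
cv2.imwrite('pics/c0.png',cv2.resize(im,None,fx=6,fy=6,interpolation=cv2.INTER_CUBIC))
s=load('top0')
print(px2w(s,[[298,187],[292,213],[271,187],[322,193]],[.014,.028,.034,.034]).round(4))
```

```text
[[ 0.5757 -0.0261  0.014 ]
 [ 0.5171 -0.0153  0.028 ]
 [ 0.5713  0.0304  0.034 ]
 [ 0.5601 -0.0783  0.034 ]]
```

View pics/c0.png

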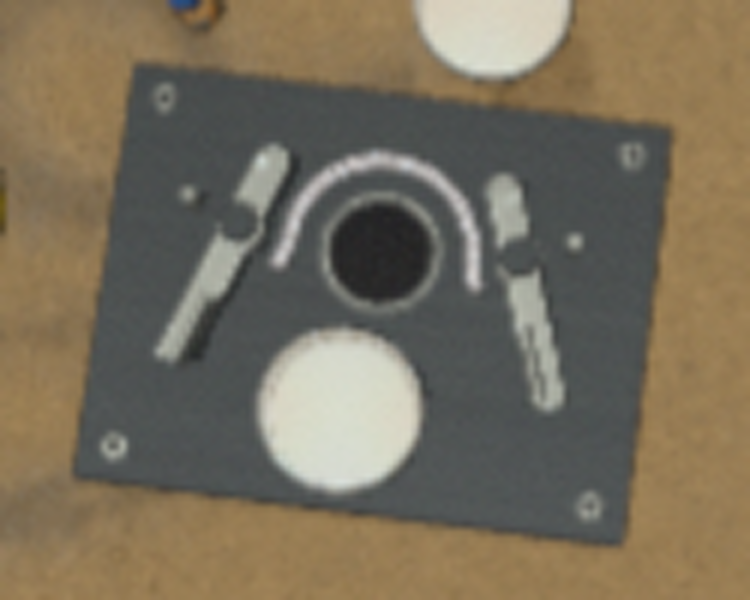

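```bash
cat >> h.py <<'E'
def c2w(s,c,z): return px2w(s,np.array(c)/6+[235-.4,145-.4],z)
E
python3 - <<'E'
from h import *
s=load('top0')
P=c2w(s,[[135,65],[672,128],[622,545],[75,475]],[.014]*4)
L=np.array([[.06,.1],[.06,-.1],[-.095,-.1],[-.095,.1]])
a=np.c_[L,L*0+0].astype(float)
lc=L-L.mean(0);pc=P[:,:2]-P[:,:2].mean(0)
th=np.arctan2((lc[:,0]*pc[:,1]-lc[:,1]*pc[:,0]).sum(),(lc*pc).sum())
R=np.array([[np.cos(th),-np.sin(th)],[np.sin(th),np.cos(th)]])
o=P[:,:2].mean(0)-R@L.mean(0)
print('yaw',np.degrees(th),'o',o,'res',(P[:,:2]-(L@R.T+o)).round(4).tolist())
D=c2w(s,[[380,252],[340,410],[240,222],[519,255],[272,158],[165,352],[503,187],[550,400],[378,155]],[.014,.027,.044,.044,.034,.034,.034,.034,.02])
for n,d in zip('win dish pivL pivR noseL tailL noseR tailR nestback'.split(),D): print(n,d[:2].round(4),'local',((d[:2]-o)@R).round(4))
E
```

```text
yaw -6.1571772489128405 o [ 0.57610093 -0.02652289] res [[-0.0017, -0.0008], [-0.0008, 0.001], [0.0011, 0.0012], [0.0014, -0.0014]]
win [ 0.5766 -0.0259] local [0.0004 0.0007]
dish [ 0.5173 -0.0137] local [-0.0598  0.0064]
pivL [0.5813 0.022 ] local [-0.0001  0.0488]
pivR [ 0.5711 -0.0762] local [ 0.0003 -0.0499]
noseL [0.6065 0.0124] local [0.026  0.0419]
tailL [0.5361 0.0481] local [-0.0478  0.0699]
noseR [ 0.5972 -0.0701] local [ 0.0257 -0.0411]
tailR [ 0.5213 -0.0879] local [-0.0479 -0.0669]
nestback [ 0.6112 -0.0247] local [0.0347 0.0056]
```

drive_tool(
  moves=[
    [0, 0, -40, 0, 0],
    [0, 0, -30, 0, 0],
    [-20, -20, 0, 0, 0],
    [-25, -26, 0, 0, 0],
    [-25, -26, 0, 0, 0],
    [-25, -26, 0, 0, 0],
    [-25, -26, 0, 0, 0],
    [-25, -26, 0, 0, 0],
    [-25, -26, 0, 0, 0],
    [-25, -26, 0, 0, 0],
    [-25, -26, 0, 0, 0],
    [-25, -26, 0, 0, 0],
  ],
)

```text
t: 1.3
tool_pos: [0.3622, 0.2566, 0.3011]
ee_rot: [-0.0, 0.183, 0.983, -0.0]
wrist_force: [0.5, 0.6, -1.0]
width: 0.0
gripper_force: 0.0
```

drive_tool(
  moves=[
    [-25, -26, 0, 0, 0],
    [-25, -26, 0, 0, 0],
    [-25, -26, 0, 0, 0],
    [-25, -26, 0, 0, 0],
    [-25, -26, 0, 0, 0],
    [-25, -26, 0, 0, 0],
    [-25, -26, 0, -4, 0],
    [-16, -17, 0, -5, 0],
    [0, 0, 20, 0, 0],
    [0, 0, 20, 0, 0],
  ],
)

```text
t: 2.3
tool_pos: [0.4704, 0.0036, 0.2608]
ee_rot: [0.0, 0.106, 0.994, 0.0]
wrist_force: [-0.1, 1.4, -0.6]
width: -0.0003
gripper_force: 0.0
```

```bash
cat >> h.py <<'E'
o=np.array([.5762,-.0262]);TH=np.radians(-6.157)
R2=np.array([[np.cos(TH),-np.sin(TH)],[np.sin(TH),np.cos(TH)]])
def loc(p): return (np.array(p)[...,:2]-o)@R2
def rel(target_local,z):
    from scipy.spatial.transform import Rotation as Q
    s=robot.get_state();q=s['ee_rot'];R=Q.from_quat([q[1],q[2],q[3],q[0]]).as_matrix()
    t=np.r_[R2@np.array(target_local)+o,z]
    print('local',loc(s['tool_pos'])*1000,'z',s['tool_pos'][2],'yaw of -x, local deg',np.degrees(np.arctan2(-R[1,0],-R[0,0])-TH),'tool shift mm',(R.T@(t-s['tool_pos'])*1000).round(1))
E
python3 - <<'E'
from h import *
st(); snap('wrist','w1'); snap('top','t1'); rel([-.1117,.0118],.06)
E
```

```text
{'t': 2.3, 'joint_positions': [-0.667, -0.061, 0.546, 1.832, 0.032, 1.362, 1.23], 'tool_pos': [0.47, 0.004, 0.261], 'ee_rot': [0.0, 0.106, 0.994, 0.0], 'wrist_force': [-0.144, 1.356, -0.551], 'width': -0.0}
local [-110.06165087   18.671392  ] z 0.2589821722975506 yaw of -x, local deg -5.932968699800287 tool shift mm [  0.2  -6.6 199. ]
```

View pics/w1.png

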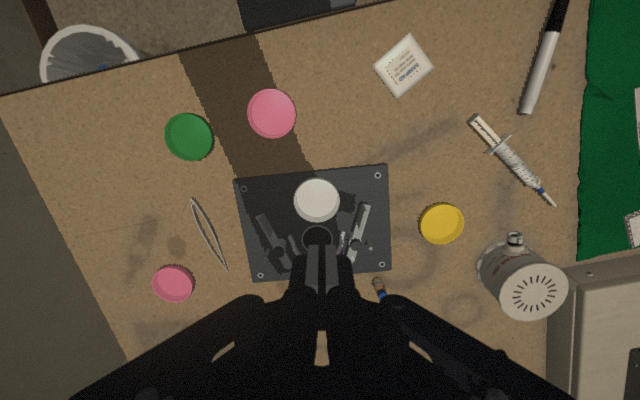

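The wrist view shows the dish at (317,200), the window at (317,238), and the shut fingers reaching to (322,285). I'll cross-check the dish as I descend.

drive_tool(
  moves=[
    [0, -3, 30, 0, 0],
    [0, -3, 35, 0, 0],
    [0, 0, 35, 0, 0],
    [0, 0, 30, 0, 0],
    [0, 0, 30, 0, 0],
    [0, 0, 20, 0, 0],
    [0, 0, 10, 0, 0],
    [0, 0, 5, 0, 0],
    [0, 0, 0, 0, 0],
  ],
)

```text
t: 3.3
tool_pos: [0.4693, -0.0013, 0.0667]
ee_rot: [0.0, 0.105, 0.994, 0.0]
wrist_force: [-0.6, -0.2, 0.6]
width: 0.0
gripper_force: 0.0
```

Run:
```python
from h import *
s=load('w1')
for p,z in(([317,200],.027),([317,236],.014)): print(loc(px2w(s,[p],z)).round(4))
rel([-.1117,.0118],.02); snap('wrist','w2')
```

```text
[[-0.0591  0.0073]]
[[-0.0032  0.0011]]
local [-109.00456155   13.29536615] z 0.06672062144320218 yaw of -x, local deg -5.903945521449793 tool shift mm [ 2.5 -1.8 46.7]
```

View pics/w2.png

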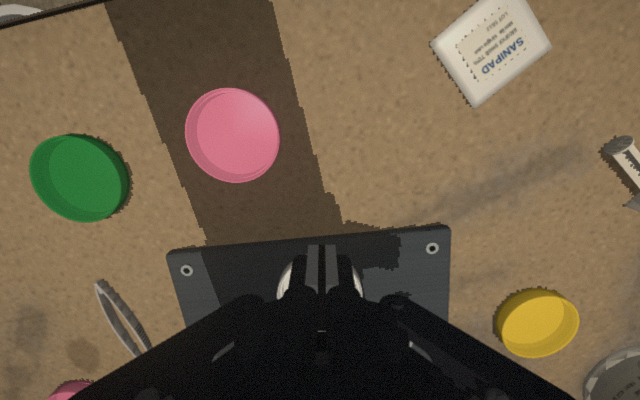

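drive_tool(
  moves=[
    [1, -1, 15, 0, 0],
    [0, 0, 15, 0, 0],
    [0, 0, 10, 0, 0],
    [0, 0, 6, 0, 0],
    [0, 0, 2, 0, 0],
    [0, 0, 0, 0, 0],
    [0, 0, 0, 0, 0],
  ],
)

```text
t: 4.05
tool_pos: [0.4681, -0.0022, 0.0188]
ee_rot: [0.0, 0.105, 0.994, 0.0]
wrist_force: [0.4, -0.5, -0.1]
width: 0.0003
gripper_force: 0.0
```

Run:
```python
from h import *
st();rel([-.0385,.0],.018)
```

```text
{'t': 4.05, 'joint_positions': [-0.594, 0.26, 0.552, 2.103, -0.186, 0.823, 1.43], 'tool_pos': [0.468, -0.002, 0.019], 'ee_rot': [0.0, 0.105, 0.994, 0.0], 'wrist_force': [0.422, -0.491, -0.098], 'width': 0.0}
local [-110.03144821   12.31402099] z 0.0187818605184134 yaw of -x, local deg -5.921071218189722 tool shift mm [-72.4  -4.9   0.8]
```

drive_tool(
  moves=[
    [-3, 0, 0, 0, 0],
    [-2, 0, 0, 0, 0],
    [-2, 0, 0, 0, 0],
    [-2, 0, 0, 0, 0],
    [-2, 0, 0, 0, 0],
    [-2, 0, 0, 0, 0],
    [-2, 0, 0, 0, 0],
    [-2, 0, 0, 0, 0],
    [-2, 0, 0, 0, 0],
    [-2, 0, 0, 0, 0],
    [-2, 0, 0, 0, 0],
    [-2, 0, 0, 0, 0],
  ],
)

```text
t: 5.25
tool_pos: [0.4923, -0.0074, 0.0183]
ee_rot: [-0.0, 0.105, 0.994, 0.0]
wrist_force: [-0.4, -1.0, -0.1]
width: -0.0001
gripper_force: 0.1
```

drive_tool(
  moves=[
    [-2, 0, 0, 0, 0],
    [-2, 0, 0, 0, 0],
    [-2, 0, 0, 0, 0],
    [-2, 0, 0, 0, 0],
    [-2, 0, 0, 0, 0],
    [-2, 0, 0, 0, 0],
    [-2, 0, 0, 0, 0],
    [-2, 0, 0, 0, 0],
    [-2, 0, 0, 0, 0],
    [-2, 0, 0, 0, 0],
    [0, 0, 0, 0, 0],
  ],
)

```text
t: 6.35
tool_pos: [0.512, -0.0117, 0.0183]
ee_rot: [0.0, 0.105, 0.994, 0.0]
wrist_force: [0.0, 0.6, -0.6]
width: 0.0002
gripper_force: 0.0
```

Run:
```python
from h import *
rel([-.0385,.0],.018)
a=cv2.resize(snap('top','t2')['image'][145:245,235:360],None,fx=4,fy=4,interpolation=2)
b=snap('wrist','w3')['image'];b=b[:,:,:]
o_=np.zeros((400,500+300,3),np.uint8);o_[:,:500]=a;o_[:,500:]=b[:,170:470]
cv2.imwrite('pics/c2.png',o_[:,:,::-1])
```

```text
local [-65.39451156   7.54728736] z 0.0183010469271142 yaw of -x, local deg -5.919934995482388 tool shift mm [-27.5  -4.7   0.3]
```

View pics/c2.png

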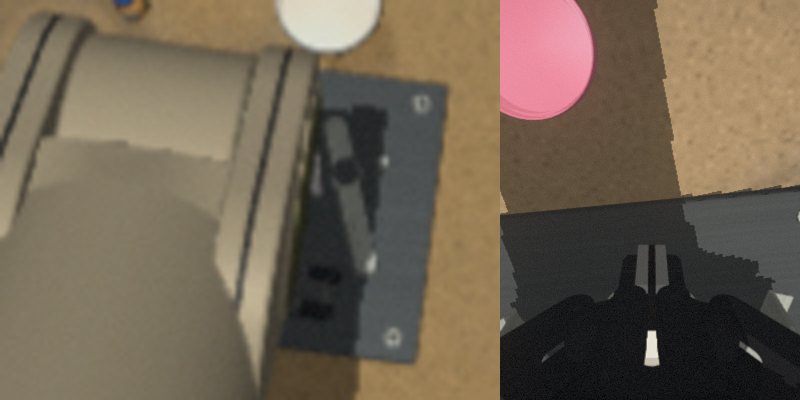

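The top camera is blocked by the arm. The wrist view shows the fingers at (652,265) with slivers of the dish on both sides. I'll keep pushing.

drive_tool(
  moves=[
    [-2, 0, 0, 0, 0],
    [-2, 0, 0, 0, 0],
    [-2, 0, 0, 0, 0],
    [-2, 0, 0, 0, 0],
    [-2, 0, 0, 0, 0],
    [-2, 0, 0, 0, 0],
    [-2, 0, 0, 0, 0],
    [-2, 0, 0, 0, 0],
    [-2, 0, 0, 0, 0],
    [-2, 0, 0, 0, 0],
    [0, 0, 0, 0, 0],
  ],
)

```text
t: 7.55
tool_pos: [0.5316, -0.0159, 0.0183]
ee_rot: [0.0, 0.105, 0.994, -0.0]
wrist_force: [-0.2, -0.7, -0.5]
width: 0.0002
gripper_force: 0.0
```

drive_tool(
  moves=[
    [-1, 0, 0, 0, 0],
    [-1, 0, 0, 0, 0],
    [-1, 0, 0, 0, 0],
    [0, 0, 0, 0, 0],
  ],
)

```text
t: 7.95
tool_pos: [0.5344, -0.0165, 0.0183]
ee_rot: [0.0, 0.105, 0.994, 0.0]
wrist_force: [-0.2, -0.5, 0.4]
width: 0.0002
gripper_force: 0.0
```

drive_tool(
  moves=[
    [-1, 0, 0, 0, 0],
    [-1, 0, 0, 0, 0],
    [0, 0, 0, 0, 0],
  ],
)

```text
t: 8.25
tool_pos: [0.5363, -0.0169, 0.0183]
ee_rot: [0.0, 0.105, 0.994, 0.0]
wrist_force: [0.8, -0.0, 0.2]
width: -0.0002
gripper_force: 0.0
```

drive_tool(
  moves=[
    [-1, 0, 0, 0, 0],
    [0, 0, 0, 0, 0],
  ],
)

```text
t: 8.45
tool_pos: [0.5373, -0.0171, 0.0183]
ee_rot: [0.0, 0.105, 0.994, 0.0]
wrist_force: [-0.3, 0.4, 0.2]
width: 0.0
gripper_force: 0.0
```

drive_tool(
  moves=[
    [-1, 0, 0, 0, 0],
    [0, 0, 0, 0, 0],
  ],
)

```text
t: 8.65
tool_pos: [0.5383, -0.0173, 0.0183]
ee_rot: [0.0, 0.105, 0.994, 0.0]
wrist_force: [-0.9, -0.1, -0.0]
width: -0.0003
gripper_force: 0.0
```

drive_tool(
  moves=[
    [-1, 0, 0, 0, 0],
    [0, 0, 0, 0, 0],
  ],
)

```text
t: 8.85
tool_pos: [0.5392, -0.0175, 0.0183]
ee_rot: [0.0, 0.105, 0.994, 0.0]
wrist_force: [0.0, -0.1, 0.9]
width: -0.0002
gripper_force: 0.0
```

drive_tool(
  moves=[
    [-1, 0, 0, 0, 0],
    [0, 0, 0, 0, 0],
  ],
)

```text
t: 9.05
tool_pos: [0.5401, -0.0176, 0.0182]
ee_rot: [-0.0, 0.105, 0.994, 0.0]
wrist_force: [-1.2, -0.3, -0.5]
width: -0.0001
gripper_force: 0.3
```

drive_tool(
  moves=[
    [-1, 0, 0, 0, 0],
    [0, 0, 0, 0, 0],
  ],
)

```text
t: 9.25
tool_pos: [0.5402, -0.0177, 0.0181]
ee_rot: [-0.001, 0.105, 0.994, 0.0]
wrist_force: [-4.5, 0.7, 3.0]
width: -0.0001
gripper_force: 2.5
```

Run:
```python
from h import *
rel([-.0385,.0],.018)
b=snap('wrist','w4')['image'][220:360,220:420]
b=cv2.resize(b,None,fx=3.5,fy=3.5,interpolation=2)
b=(255*(b/255.)**.6).astype('uint8')
cv2.imwrite('pics/c4.png',b[:,:,::-1])
```

```text
local [-36.69642964   4.589601  ] z 0.018078052512428597 yaw of -x, local deg -5.913171313970545 tool shift mm [ 1.3 -4.8  0.1]
```

View pics/c4.png

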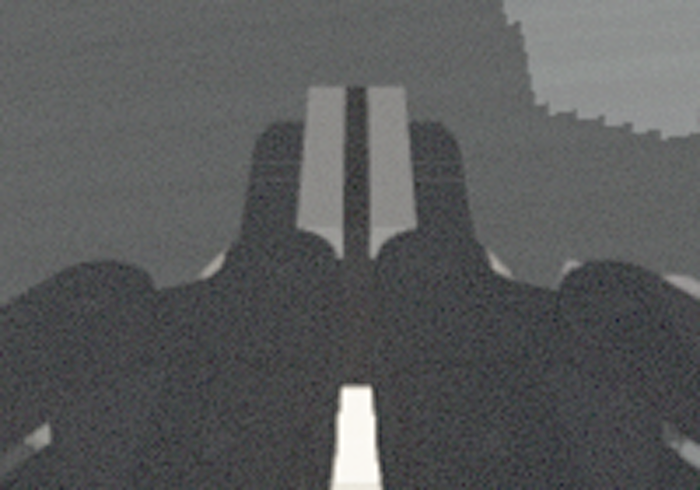

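The force rose and the tool stalled at local x = -36.7, which fits the home position. I'll back off and check.

drive_tool(
  moves=[
    [2, 0, 0, 0, 0],
    [8, 0, 0, 0, 0],
    [15, 0, 0, 0, 0],
    [15, 0, -10, 0, 0],
    [15, 0, -30, 0, 0],
    [15, 0, -40, 0, 0],
    [10, 0, -40, 0, 0],
    [5, 0, -40, 0, 0],
    [0, 0, -40, 0, 0],
    [0, 0, 0, 0, 0],
  ],
)

```text
t: 10.3
tool_pos: [0.4602, 0.0002, 0.2232]
ee_rot: [0.004, 0.105, 0.994, 0.002]
wrist_force: [1.0, -0.2, -0.4]
width: 0.0002
gripper_force: 0.0
```

Run:
```python
from h import *
rel([-.0385,.0],.018)
s=snap('wrist','w5')
c=w2px(s,[list(o)+[.02]])[0];print(c)
x,y=int(c[0])-65,int(c[1])-50
print('crop origin',x,y)
b=cv2.resize(s['image'][y:y+100,x:x+130],None,fx=6,fy=6,interpolation=2)
b=(255*(b/255.)**.7).astype('uint8')
cv2.imwrite('pics/c5.png',b[:,:,::-1])
```

```text
local [-118.20009299   13.7889391 ] z 0.22320119347240913 yaw of -x, local deg -5.9216776352389395 tool shift mm [-79.1  -6.5 205.8]
[319.52497919 259.33718043]
crop origin 254 209
```

View pics/c5.png

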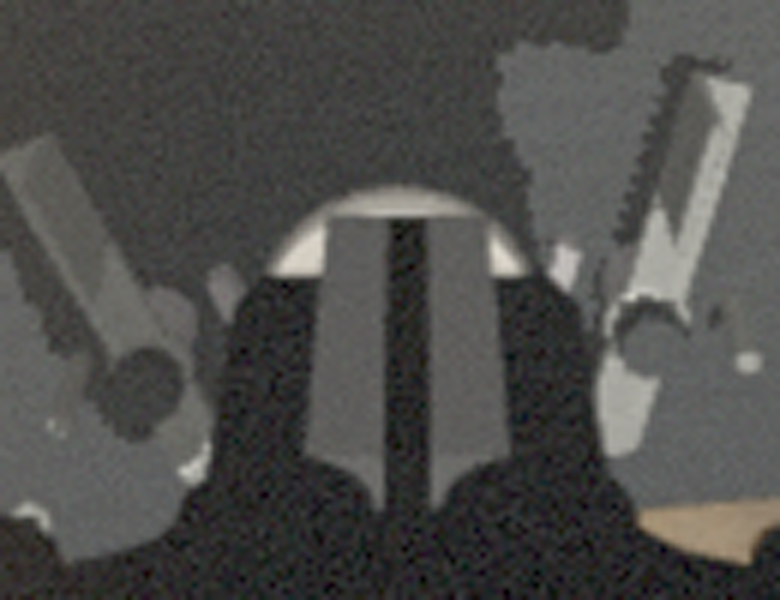

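The dish sits centred between the wall ends, which show at (225,290) and (565,265) in the crop. Its front edge is at crop (400,187). I'll check that against the seat.

Run:
```python
from h import *
s=load('w5')
T=s['camera_from_world'];print('cam local',loc((-T[:3,:3].T@T[:3,3])[None]))
W=lambda l,z:w2px(s,[list(R2@np.array(l)+o)+[z]])[0]
for n,l,z in [('dish bot',(-.0275,0),.014),('dish top',(-.0275,0),.028),('wallL',(0,.0335),.02),('wallR',(0,-.0335),.02),('nutL',(0,.05),.044),('nutR',(0,-.05),.044)]:
    print(n,(W(l,z)-[254,209])*6)
for z in(.014,.026,.028):print(z,loc(px2w(s,[[254+400/6,209+187/6]],z)))
```

```text
cam local [[-0.2008035  0.0210566]]
dish bot [379.1867861  169.37976125]
dish top [378.68000682 201.20652544]
wallL [554.98684985 286.97228519]
wallR [232.10806271 316.96931944]
nutL [649.84978587 341.96861278]
nutR [138.39637306 388.98589508]
0.014 [[-0.02306662  0.00382336]]
0.026 [[-0.02915051  0.00441325]]
0.028 [[-0.03016449  0.00451156]]
```

The dish is in the nest: the arm stalled at the expected x and the side edges are symmetric. Next is the left clip; I turn the tool first.

drive_tool(
  moves=[
    [0, 0, 0, 8.5, 0],
    [0, 0, 0, 8.5, 0],
    [0, 0, 0, 8.5, 0],
    [0, 0, 0, 8.5, 0],
    [0, 0, 0, 8.5, 0],
    [0, 0, 0, 8.5, 0],
    [0, 0, 10, 8.5, 0],
    [0, 0, 20, 8.5, 0],
    [0, 0, 20, 8.5, 0],
    [0, 0, 20, 8.5, 0],
    [0, 0, 20, 8.5, 0],
    [0, 0, 20, 8.5, 0],
  ],
)

```text
t: 11.55
tool_pos: [0.4569, -0.0004, 0.1062]
ee_rot: [-0.0, 0.841, 0.541, -0.001]
wrist_force: [-0.9, -0.4, 0.3]
width: 0.0002
gripper_force: 0.0
```

Run:
```python
from h import *
st();rel([-.0496,.0393],.038)
```

```text
{'t': 11.55, 'joint_positions': [-0.627, 0.072, 0.552, 2.062, -0.044, 1.02, -0.48], 'tool_pos': [0.457, -0.0, 0.106], 'ee_rot': [-0.0, 0.841, 0.541, -0.001], 'wrist_force': [-0.913, -0.386, 0.319], 'width': 0.0}
local [-121.37142996   12.86566223] z 0.10623599402827749 yaw of -x, local deg -108.2869207967498 tool shift mm [47.7 59.9 68.1]
```

drive_tool(
  moves=[
    [15, 20, 0, 0, 0],
    [17, 20, 0, 0, 0],
    [16, 20, 10, 0, 0],
    [0, 0, 15, 0, 0],
    [0, 0, 8, 0, 0],
    [0, 0, 0, 0, 0],
  ],
)

```text
t: 12.15
tool_pos: [0.5305, 0.0187, 0.0733]
ee_rot: [-0.0, 0.839, 0.544, -0.002]
wrist_force: [-0.5, 0.3, -1.0]
width: -0.0001
gripper_force: 0.0
```

Run:
```python
from h import *
rel([-.0496,.0393],.038)
```

```text
local [-50.26989749  39.69620415] z 0.0733437292742166 yaw of -x, local deg -107.94789991640152 tool shift mm [-0.1  0.9 35.3]
```

drive_tool(
  moves=[
    [0, 1, 15, 0, 0],
    [0, 0, 12, 0, 0],
    [0, 0, 7, 0, 0],
    [0, 0, 0, 0, 0],
    [3, 0, 0, 0, 0],
    [3, 0, 0, 0, 0],
    [2, 0, 0, 0, 0],
    [1, 0, 0, 0, 0],
    [0, 0, 0, 0, 0],
  ],
)

```text
t: 13.05
tool_pos: [0.5371, 0.0272, 0.0415]
ee_rot: [0.0, 0.839, 0.544, 0.0]
wrist_force: [-0.6, 0.1, -0.2]
width: -0.0001
gripper_force: 0.0
```

drive_tool(
  moves=[
    [2.3, -0.8, 0, 3, 0],
    [2.3, -0.8, 0, 3, 0],
    [2.3, -0.8, 0, 3, 0],
    [2.3, -0.8, 0, 3, 0],
    [2.3, -0.8, 0, 3, 0],
    [2.3, -0.8, 0, 3, 0],
    [0, 0, 0, 0, 0],
  ],
)

```text
t: 13.75
tool_pos: [0.5401, 0.0413, 0.0413]
ee_rot: [0.0, 0.914, 0.406, 0.0]
wrist_force: [0.2, -0.7, -0.0]
width: 0.0002
gripper_force: 0.0
```

```bash
cat >> h.py <<'E'
def clip(side,off,phi,r=43,h=17): # tool target for clip angle phi deg
    p=np.radians(phi);u=np.array([-np.cos(p),side*np.sin(p)]);n=np.array([-np.sin(p),-side*np.cos(p)])
    return (np.array([0,side*50])+r*u+(h+off)*n)/1000
E
python3 - <<'E'
from h import *
st();rel(clip(1,0,38),.038)
E
```

```text
{'t': 13.75, 'joint_positions': [-0.647, 0.382, 0.573, 1.906, -0.256, 0.925, -0.687], 'tool_pos': [0.54, 0.041, 0.041], 'ee_rot': [0.0, 0.914, 0.406, 0.0], 'wrist_force': [0.168, -0.69, -0.01], 'width': 0.0}
local [-43.15855151  63.27732043] z 0.041299095015152616 yaw of -x, local deg -125.95575795858757 tool shift mm [-0.9 -0.8  3.3]
```

drive_tool(
  moves=[
    [2.2, -0.9, 0, 3, 0],
    [2.2, -0.9, 0, 3, 0],
    [2.2, -0.9, 0, 3, 0],
    [2.2, -0.9, 0, 3, 0],
    [2.2, -0.9, 0, 3, 0],
    [2.2, -0.9, 0, 3, 0],
    [2.2, -0.9, 0, 3, 0],
    [2.2, -0.9, 0, 3, 0],
    [2.2, -0.9, 0, 3, 0],
    [2.2, -0.9, 0, 3, 0],
    [2.2, -0.9, 0, 3, 0],
    [0, 0, 0, 0, 0],
  ],
)

```text
t: 14.95
tool_pos: [0.5547, 0.0626, 0.0412]
ee_rot: [-0.0, 0.991, 0.13, -0.0]
wrist_force: [0.1, 0.3, 0.1]
width: -0.0002
gripper_force: 0.0
```

Run:
```python
from h import *
st();rel(clip(1,0,71),.038)
s=snap('wrist','w6');cv2.imwrite('pics/c6.png',s['image'][:,:,::-1])
```

```text
{'t': 14.95, 'joint_positions': [-0.754, 0.442, 0.677, 1.867, -0.337, 0.949, -1.234], 'tool_pos': [0.555, 0.063, 0.041], 'ee_rot': [-0.0, 0.991, 0.13, -0.0], 'wrist_force': [0.083, 0.281, 0.065], 'width': -0.0}
local [-30.89284648  85.93531305] z 0.04117169586905996 yaw of -x, local deg -158.8707583096459 tool shift mm [0.5 1.1 3.2]
```

View pics/c6.png

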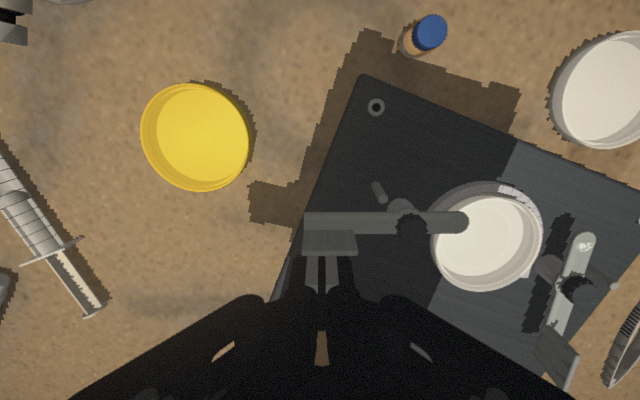

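The left clip is following, with its fin against the fingers at (328,243) and its nose over the lid's edge at (460,222). The dish sits inside the wall at (488,240). I'll finish this clip.

drive_tool(
  moves=[
    [2.3, -0.8, 0, 3, 0],
    [2.3, -0.8, 0, 3, 0],
    [2.3, -0.8, 0, 3, 0],
    [2.3, -0.8, 0, 3, 0],
    [2.3, -0.8, 0, 3, 0],
    [0, 0, 0, 0, 0],
  ],
)

```text
t: 15.6
tool_pos: [0.5655, 0.0683, 0.0412]
ee_rot: [-0.0, 1.0, 0.0, -0.0]
wrist_force: [-0.3, -0.5, 0.2]
width: 0.0003
gripper_force: 0.0
```

drive_tool(
  moves=[
    [1, -0.3, 0, 2, 0],
    [0, 0, 0, 0, 0],
  ],
)

```text
t: 15.8
tool_pos: [0.5663, 0.0686, 0.0412]
ee_rot: [-0.0, 1.0, -0.017, -0.0]
wrist_force: [-0.9, 0.3, 1.1]
width: -0.0002
gripper_force: 0.4
```

drive_tool(
  moves=[
    [1, 0, 0, 1, 0],
    [0, 0, 0, 0, 0],
  ],
)

```text
t: 16.0
tool_pos: [0.5674, 0.0686, 0.0412]
ee_rot: [-0.0, 1.0, -0.026, -0.0]
wrist_force: [-1.6, 0.7, -0.3]
width: 0.0001
gripper_force: 0.6
```

Run:
```python
from h import *
st();rel(clip(1,0,90),.038)
```

```text
{'t': 16.0, 'joint_positions': [-0.795, 0.489, 0.736, 1.834, -0.393, 0.97, -1.514], 'tool_pos': [0.567, 0.069, 0.041], 'ee_rot': [-0.0, 1.0, -0.026, -0.0], 'wrist_force': [-1.627, 0.732, -0.294], 'width': 0.0}
local [-18.95033459  93.28021314] z 0.041233547452208155 yaw of -x, local deg 183.12965666489413 tool shift mm [1.9 0.4 3.2]
```

drive_tool(
  moves=[
    [1, 0, 0, 2, 0],
    [1, 0, 0, 0, 0],
    [0, 0, 0, 0, 0],
  ],
)

```text
t: 16.3
tool_pos: [0.5695, 0.0683, 0.0413]
ee_rot: [-0.0, 0.999, -0.043, 0.0]
wrist_force: [-0.9, 0.5, 1.0]
width: -0.0001
gripper_force: 0.4
```

drive_tool(
  moves=[
    [1, 0, 0, 1, 0],
    [0, 0, 0, 0, 0],
  ],
)

```text
t: 16.5
tool_pos: [0.5705, 0.0682, 0.0413]
ee_rot: [-0.0, 0.999, -0.053, 0.0]
wrist_force: [-1.1, 0.4, -0.5]
width: -0.0001
gripper_force: 0.5
```

drive_tool(
  moves=[
    [1, 0, 0, 0, 0],
    [0, 0, 0, 0, 0],
  ],
)

```text
t: 16.7
tool_pos: [0.5709, 0.0681, 0.0412]
ee_rot: [-0.0, 0.999, -0.053, -0.001]
wrist_force: [-4.9, 1.8, 2.9]
width: -0.0
gripper_force: 2.5
```

Left clip is at its stop: 5 N, stalled where expected. I retreat and go to the right clip.

drive_tool(
  moves=[
    [-4, 0, 0, 0, 0],
    [-10, 0, 0, 0, 0],
    [-10, 0, -20, 0, 0],
    [-10, 0, -30, 0, 0],
    [0, 0, -20, -8.5, 0],
    [0, 0, 0, -8.5, 0],
    [0, 0, 0, -8.5, 0],
    [0, 0, 0, -8.5, 0],
    [0, 0, 0, -8.5, 0],
    [0, 0, 0, -8.5, 0],
    [0, 0, 0, -8.5, 0],
    [0, 0, 0, -8.5, 0],
  ],
)

```text
t: 17.9
tool_pos: [0.5372, 0.0715, 0.1113]
ee_rot: [0.0, 0.856, 0.517, 0.0]
wrist_force: [0.4, -0.3, -0.2]
width: 0.0001
gripper_force: 0.0
```

drive_tool(
  moves=[
    [0, 0, 0, -8.5, 0],
    [0, 0, 0, -8.5, 0],
    [0, 0, 0, -8.5, 0],
    [0, 0, 0, -8.5, 0],
    [0, 0, 0, -8, 0],
    [0, 0, 0, 0, 0],
  ],
)

```text
t: 18.5
tool_pos: [0.5373, 0.0715, 0.1113]
ee_rot: [0.0, 0.615, 0.788, 0.0]
wrist_force: [-0.9, 0.1, -0.3]
width: -0.0001
gripper_force: 0.0
```

Run:
```python
from h import *
st();rel(clip(-1,9,20,h=15.5),.039)
```

```text
{'t': 18.5, 'joint_positions': [-0.652, 0.268, 0.502, 1.85, -0.146, 1.06, 0.151], 'tool_pos': [0.537, 0.071, 0.111], 'ee_rot': [0.0, 0.615, 0.788, 0.0], 'wrist_force': [-0.94, 0.076, -0.338], 'width': -0.0}
local [-49.15611899  92.92831292] z 0.11134178966735161 yaw of -x, local deg -69.79702700712862 tool shift mm [-126.5  -46.2   72.3]
```

drive_tool(
  moves=[
    [-20, -7, 0, 0, 0],
    [-30, -11, 0, 0, 0],
    [-30, -11, 0, 0, 0],
    [-30, -11, 0, 0, 0],
    [-16, -6, 0, 0, 0],
    [0, 0, 15, 0, 0],
    [0, 0, 15, 0, 0],
    [0, 0, 10, 0, 0],
    [0, 0, 0, 0, 0],
  ],
)

```text
t: 19.4
tool_pos: [0.5223, -0.0615, 0.0701]
ee_rot: [-0.001, 0.617, 0.787, -0.001]
wrist_force: [-0.4, -0.1, -0.0]
width: -0.0002
gripper_force: 0.0
```

Run:
```python
from h import *
rel(clip(-1,9,20,h=15.5),.039)
```

```text
local [-49.78224356 -40.91215718] z 0.07013173368281739 yaw of -x, local deg -70.03816370393909 tool shift mm [-1.1  0.7 31.1]
```

drive_tool(
  moves=[
    [0, 0, 15, 0, 0],
    [0, 0, 12, 0, 0],
    [0, 0, 3, 0, 0],
    [0, 0, 0, 0, 0],
    [-3, 0, 0, 0, 0],
    [-3, 0, 0, 0, 0],
    [-2, 0, 0, 0, 0],
    [0, 0, 0, 0, 0],
  ],
)

```text
t: 20.2
tool_pos: [0.5255, -0.0698, 0.0416]
ee_rot: [0.0, 0.616, 0.787, 0.0]
wrist_force: [0.1, 0.8, -0.2]
width: 0.0
gripper_force: 0.0
```

drive_tool(
  moves=[
    [-2.2, -0.8, 0, -3, 0],
    [-2.2, -0.8, 0, -3, 0],
    [-2.2, -0.8, 0, -3, 0],
    [-2.2, -0.8, 0, -3, 0],
    [-2.2, -0.8, 0, -3, 0],
    [-2.2, -0.8, 0, -3, 0],
    [-2.2, -0.8, 0, -3, 0],
    [-2.2, -0.8, 0, -3, 0],
    [0, 0, 0, 0, 0],
  ],
)

```text
t: 21.1
tool_pos: [0.5267, -0.0882, 0.0414]
ee_rot: [0.0, 0.439, 0.899, 0.0]
wrist_force: [0.2, 0.1, 0.3]
width: 0.0001
gripper_force: 0.0
```

Run:
```python
from h import *
st();rel(clip(-1,0,44,h=15.5),.039)
```

```text
{'t': 21.1, 'joint_positions': [-0.332, 0.351, 0.479, 1.922, -0.201, 0.915, 0.908], 'tool_pos': [0.527, -0.088, 0.041], 'ee_rot': [0.0, 0.439, 0.899, 0.0], 'wrist_force': [0.248, 0.099, 0.312], 'width': 0.0}
local [-42.57875989 -66.98768589] z 0.04135924271995535 yaw of -x, local deg -45.89338189192105 tool shift mm [-1.9 -0.6  2.4]
```

drive_tool(
  moves=[
    [-2.3, -0.8, 0, -3, 0],
    [-2.3, -0.8, 0, -3, 0],
    [-2.3, -0.8, 0, -3, 0],
    [-2.3, -0.8, 0, -3, 0],
    [-2.3, -0.8, 0, -3, 0],
    [-2.3, -0.8, 0, -3, 0],
    [-2.3, -0.8, 0, -3, 0],
    [-2.3, -0.8, 0, -3, 0],
    [-2.3, -0.8, 0, -3, 0],
    [-2.3, -0.8, 0, -3, 0],
    [-2.3, -0.8, 0, -3, 0],
    [0, 0, 0, 0, 0],
  ],
)

```text
t: 22.3
tool_pos: [0.5413, -0.1102, 0.0412]
ee_rot: [-0.0, 0.166, 0.986, -0.0]
wrist_force: [-0.4, -0.5, -0.6]
width: 0.0005
gripper_force: 0.0
```

drive_tool(
  moves=[
    [-2.2, -0.7, 0, -3, 0],
    [-2.2, -0.7, 0, -3, 0],
    [-2.2, -0.7, 0, -3, 0],
    [0, 0, 0, 0, 0],
  ],
)

```text
t: 22.7
tool_pos: [0.5471, -0.1139, 0.0412]
ee_rot: [-0.0, 0.089, 0.996, -0.0]
wrist_force: [-0.5, 0.0, 0.4]
width: -0.0001
gripper_force: 0.1
```

Run:
```python
from h import *
st();rel(clip(-1,0,90,h=15.5),.039)
```

```text
{'t': 22.7, 'joint_positions': [-0.17, 0.386, 0.348, 1.852, -0.16, 0.931, 1.644], 'tool_pos': [0.547, -0.114, 0.041], 'ee_rot': [-0.0, 0.089, 0.996, -0.0], 'wrist_force': [-0.51, 0.047, 0.446], 'width': -0.0}
local [-19.55963685 -90.33590844] z 0.04121956637773663 yaw of -x, local deg -4.01586482281378 tool shift mm [-4.2 -2.4  2.2]
```

drive_tool(
  moves=[
    [-1.5, -0.5, 0, -2, 0],
    [-1, -0.3, 0, -2, 0],
    [0, 0, 0, 0, 0],
  ],
)

```text
t: 23.0
tool_pos: [0.5493, -0.115, 0.0412]
ee_rot: [-0.0, 0.054, 0.999, 0.0]
wrist_force: [0.1, -1.0, 0.5]
width: 0.0001
gripper_force: 0.4
```

drive_tool(
  moves=[
    [-1, 0, 0, 0, 0],
    [0, 0, 0, 0, 0],
  ],
)

```text
t: 23.2
tool_pos: [0.5504, -0.1151, 0.0413]
ee_rot: [-0.0, 0.054, 0.999, 0.0]
wrist_force: [-1.2, -0.5, -0.2]
width: 0.0002
gripper_force: 0.6
```

drive_tool(
  moves=[
    [-1, 0, 0, 0, 0],
    [0, 0, 0, 0, 0],
  ],
)

```text
t: 23.4
tool_pos: [0.5509, -0.1152, 0.0411]
ee_rot: [-0.001, 0.053, 0.999, 0.0]
wrist_force: [-4.9, 0.5, 2.2]
width: 0.0
gripper_force: 2.4
```

drive_tool(
  moves=[
    [-1, 0, 0, 0, 0],
    [0, 0, 0, 0, 0],
  ],
)

```text
t: 23.6
tool_pos: [0.551, -0.1153, 0.041]
ee_rot: [-0.002, 0.053, 0.999, 0.0]
wrist_force: [-9.6, -0.2, 6.7]
width: 0.0002
gripper_force: 4.6
```

At its stop. I retreat, then move clear for a top view.

drive_tool(
  moves=[
    [4, 0, 0, 0, 0],
    [10, 0, 0, 0, 0],
    [15, 0, -15, 0, 0],
    [10, 0, -40, 0, 0],
    [0, 0, -40, 0, 0],
    [0, 0, -40, 0, 0],
    [0, -40, 0, 0, 0],
    [0, -40, 0, 0, 0],
    [0, -40, 0, 0, 0],
    [0, -40, 0, 0, 0],
    [0, -40, 0, 0, 0],
    [0, 0, 0, 0, 0],
  ],
)

```text
t: 24.8
tool_pos: [0.4899, -0.316, 0.1765]
ee_rot: [0.0, 0.057, 0.998, -0.002]
wrist_force: [-1.7, 0.1, -0.1]
width: -0.0002
gripper_force: 0.0
```

Run:
```python
from h import *
st()
a=snap('top','t9')['image'][145:245,235:360]
cv2.imwrite('pics/c9.png',cv2.resize(a,None,fx=6,fy=6,interpolation=2)[:,:,::-1])
print('occluded frac (vs t0)',np.mean(np.abs(a.astype(int)-load('top0')['image'][145:245,235:360]).max(2)>40))
```

```text
{'t': 24.8, 'joint_positions': [0.071, 0.291, 0.507, 1.676, -0.147, 1.211, 2.069], 'tool_pos': [0.49, -0.316, 0.177], 'ee_rot': [0.0, 0.057, 0.998, -0.002], 'wrist_force': [-1.664, 0.078, -0.108], 'width': -0.0}
occluded frac (vs t0) 0.14016
```

View pics/c9.png

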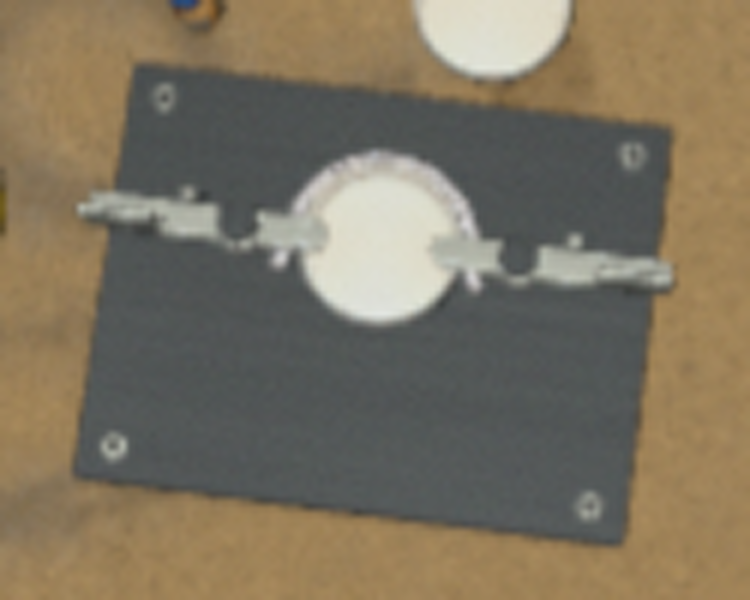

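Both clips lie square across the lid, with noses at crop (305,232) and (455,250). The dish front edge is at (378,325), about 62 mm further in than at the start, so it is home. I'll hand in.

```bash
python3 -c "
from h import *
print(robot.close_job())"
```

```text
the job is handed in; nothing more can be done
None
```

The dish is home against the back of the nest, both swing clips are closed at their stops with their noses across the lid, and the job was handed in at about 25 s of the 61 s limit.

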